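Transfer four print heads to the transport rack in order

ROBOT

A 6-joint arm with a two-finger parallel gripper is mounted at the origin on the work surface. World frame = base frame: x ahead of the robot, y to its left, z up, the work surface at z = 0. Lengths are in m, angles in rad, forces in N, time in s.
With the tool pointing down it reaches from about 0.375 to 0.9 m from the base axis. Payload 3.1 kg.
Tool frame: the origin (TCP) lies on the centre line of the jaws, within the pads' length; the fingertips stand 8 mm ahead of it and the grasp point (between the pads) lies 11 mm behind it (robot.tip_extent is the distance from the TCP to the fingertips, in m); y points along the fingers, z is the direction in which the jaws open and shut, and the axes are right-handed (so a half turn about y gives the same grasp; the last joint's range is limited). The gripper opens to 87 mm and grips with 3 to 60 N. Pads are 19 mm wide; open, the fingers measure 117 mm over their backs; the gripper's body (75 mm by 190 mm) begins 51 mm behind the grasp point.
Start: joints at [1.056, 0.527, 1.433, -0, 1.181, -0.178], TCP at [0.206, 0.59, 0.231] pointing down, gripper open.
Joint ranges: [-3.08, 3.08], [-0.75, 2.2], [0.22, 2.44], [-1.43, 4.57], [0, 2.65], [-2.85, 2.85]. Speed limits (rad/s): [2.79, 2.79, 3.14, 3.14, 3.14, 3.14].

INTERFACE

Orientations are given as a unit quaternion [x, y, z, w].
In Python, from rig import robot gives the robot as it stands.
- The arm moves only by the shell command python3 -m crank 'ROWS' [FORCE]. ROWS is JSON, a list that holds one entry, the list of rows, each a list of 7 numbers: the turn, a rotation vector about the tool's x, y, z in degrees, then the shift along the tool's x, y, z in m, then the opening in per cent of the stroke, from 0 (shut) to 100 (fully open). In form: [[[ax, ay, az, dx, dy, dz, gripper], ...]]. A call has exactly 5 rows; each row shifts and turns the commanded pose from where the row before left it, along the tool's axes as they then stand; what a row does not reach is not made up. A row lasts 1/8 s, in which the tool goes at most 62.5 mm and 10.7 degrees, less where a joint would pass 70% of its speed; a pose out of reach is approached as far as the arm can. A call with a gripper value outside its range is refused whole. The fingers move at their own pace and stop on an object; FORCE is the grip in N (left out, the last holds). Time passes only in rows, so rows that do not move let the fingers close, or fill a call up. It gives the time, the measured TCP pose, the force and the opening at its end, in the units of the state.
- robot.get_obs(): the state, without advancing time (a new reading comes with each control period).
- robot.camera(name): name is "scene" or "top" or "wrist"; returns a dict with "img" (400x640x3 uint8, red, green, blue), "K" (3x3 intrinsics, pixels), "R" (3x3) and "t" (3): a world point X has camera coordinates R X + t; the wrist camera has in their place "T_tool_cam" (4x4, takes a point from camera to tool coordinates, whose origin is the TCP and whose axes are the tool frame's). Camera axes: x right, y down, z forward; pixel columns grow to the right and rows downward; lengths in m; the calibration is good to about 2 mm. A picture is of the moment at which its call begins: read the wrist's pose just before it. There is no depth.
- robot.hand_in(): hands the job in, once; it reports no verdict.
Trained networks look in a picture, given as the dict that the camera call returned (one of the last four; its "shot" number tells which), for a name from the list of things; names that differ only in an ending like _2 or _b are one class to them, and where a whole thing is asked for, a point or a joint stands for the part that bears it (a point fixed in the world has none). Each returns a list of dicts, best first, with "conf" (0 to 1); they miss things now and then, are a little off and sometimes report something else, mostly with a low value. They report only what shows in the picture. A call takes as long as a camera call. They do not tell look-alikes from the thing itself.
- robot.spot_in(picture, thing): "at" ([row, column] in pixels, amid what is visible of it).
The state is a dict: "time": time; "q": joint angles; "joint_velocities": joint speeds; "joint_torque": joint torques, N m; "position": TCP position; "tool_rot": TCP orientation; "ft_force": force on the tool from outside, world axes, zero at the start; "moment": the same for the moment, N m; "grip_width": finger opening in m.
Only numpy, scipy, OpenCV 4.12 (cv2) and the standard library are available. Lean on these libraries where they do the work, as an engineer would, in place of code of your own. Each camera call takes 0.05 s, during which the arm holds its last target.

TASK

Move the four print heads from the service rack into the white transport rack, one to each pocket and keeping their row order: the head that stands nearest the robot now goes into the pocket next to the black thumb knob, the following one into the next pocket, and so on, so that the farthest one ends up in the pocket farthest from the knob. Keep every head upright all the way and leave all four standing free on the floor of their pockets.

Things in the scene. Friction and masses are not known exactly. Their poses are not given: they have to be found in the camera images.
- barrel_head: Barrel print head: slim upright steel cylinder, 26 mm diameter from 6 to 64 mm height, on a round dark foot 40 mm diameter and 6 mm thick, with a black cap 22 mm diameter; the tallest, 76 mm in all. Loose, 110 to 340 g. Origin: centre of its underside; z up; turned at most 0.25 rad from its seat at the start. Grip it on the barrel, about 48 mm above its underside.
- block_head: Block print head: plain square aluminium block, 38 x 38 mm (sides along its x and y) and 62 mm high, with a brass stub (14 mm diameter, 10 mm high) on top; 72 mm in all. Loose, 110 to 340 g. Origin: centre of its underside; z up; turned at most 0.25 rad from its seat at the start. Grip it on two opposite sides, about 45 mm above its underside.
- finned_head: Finned print head: round aluminium heat sink with eight thin fins, 38 mm diameter and 52 mm high, with a steel stub (18 mm diameter, 14 mm high) on top; 66 mm in all. Loose, 110 to 340 g. Origin: centre of its underside; z up; turned at most 0.25 rad from its seat at the start. Grip it across the fins, about 40 mm above its underside.
- motor_head: Motor print head: black square motor with a bare metal bottom plate, 40 x 40 mm (sides along its x and y) and 46 mm high, with a thin steel shaft (7 mm diameter, 12 mm high) on top; the lowest and widest, 58 mm in all. Loose, 110 to 340 g. Origin: centre of its underside; z up; turned at most 0.25 rad from its seat at the start. Grip it on two opposite sides, about 37 mm above its underside.
- service_rack: Service rack, full at the start: fixed plywood board, 276 x 78 x 6 mm, with rails along its long sides up to 14 mm above the table, on the left or right of the bench. The four heads stand in one row along its x axis (away from the robot, within 0.36 rad), at x = -99, -33, 33 and 99 mm, in any order, each on a fixed 3 mm seat plate, undersides 9 mm above the table. Origin: centre of its underside.
- barrel_seat: Fixed grey plate, 3 mm thick, on the service rack; the barrel head stands on it at the start. Outline: round, 58 mm. Origin: centre of its underside, 6 mm above the table; x along the row, away from the robot.
- block_seat: Fixed grey plate, 3 mm thick, on the service rack; the block head stands on it at the start. Outline: square, 55 mm. Origin: centre of its underside, 6 mm above the table; x along the row, away from the robot.
- finned_seat: Fixed grey plate, 3 mm thick, on the service rack; the finned head stands on it at the start. Outline: hexagon, 62 mm over its corners. Origin: centre of its underside, 6 mm above the table; x along the row, away from the robot. (The motor head stands on a like, oblong plate.)
- transport_rack: Transport rack: fixed white plastic tray, empty, on the other side of the bench; four pockets in a row along its x axis (away from the robot, within 0.36 rad), centres at x = -99, -33, 33, 99 mm, y = 0. Pockets 62 x 62 mm inside, floor 6 mm and wall tops 15 mm above the underside, walls 4 mm thick; a 36 mm tab at each end. Origin: centre of the underside, on the table; z up.
- thumb_knob: Black round thumb knob, 28 mm diameter and 20 mm high, fixed on the tab at one end of the transport rack, 152 mm from the rack's centre: at the near end or at the far end (the other tab has only a small flat steel screw, 10 mm diameter). Origin: centre of its underside, 6 mm above the table.
There are look-alikes about, which are no part of the job. Leave any purple or turquoise look-alike of the barrel_head alone. Leave any turquoise look-alike of the motor_head alone.

How it is judged:
By the outcome, as a careful person would: the job done as asked, in the order asked, and still so for the second after the job is handed in, with the robot touching nothing.
It also fails if it takes over 109 s, if anything falls off the work surface, if the arm or the gripper's body presses on something with over 40 N, if the wrist force passes 120 N, or if a joint passes its speed limit or range.

## Working session

There is one attempt and no reset: what is moved stays moved. The work goes in short steps, Python scripts to look and compute and a shell command to move; the robot and the scene stay as the last step left them, time stands still between calls to the robot, and variables do not carry over. Pictures are saved under pics/ and viewed, and the job is handed in when it is done.

```bash
ls; mkdir -p pics
python3 - <<'E'
from rig import robot
import cv2
o=robot.get_obs();print(o, robot.tip_extent)
for n in("scene","top"):
    c=robot.camera(n);cv2.imwrite(f"pics/{n}0.png",c["img"][:,:,::-1])
    print(n,c["K"],c["R"],c["t"])
    for th in["barrel_head","block_head","finned_head","motor_head","thumb_knob","transport_rack","service_rack","barrel_seat","block_seat","finned_seat"]:
        print(th,[(d["at"],round(d["conf"],2)) for d in robot.spot_in(c,th)])
E
```

```text
pics
{'time': 0.0, 'q': array([ 1.05654844e+00,  5.28463059e-01,  1.43388525e+00,  8.93002778e-06,
        1.18138180e+00, -1.78481805e-01]), 'joint_velocities': array([-2.44813339e-04,  7.54993823e-04,  1.04344504e-03, -1.51771665e-04,
        1.91206185e-03, -7.99395307e-05]), 'joint_torque': array([-7.54637040e-04, -4.40027547e+01, -1.76600897e+01,  6.33445778e-02,
        5.80561347e-02, -1.22015258e-04]), 'position': array([0.20554074, 0.58949149, 0.22957894]), 'tool_rot': array([ 0.6978746 , -0.11841479,  0.1178962 , -0.69645493]), 'ft_force': array([-0.3350918 ,  0.14274433,  0.48569978]), 'moment': array([-0.04483345,  0.0744693 , -0.01425728]), 'grip_width': 0.0872323216895138} 0.008
scene [[475.81710139   0.         312.90959554]
 [  0.         475.81710139 196.93836132]
 [  0.           0.           1.        ]] [[ 0.32633278  0.94509782 -0.01723458]
 [ 0.65001268 -0.23760583 -0.72182199]
 [-0.68628743  0.22435148 -0.69186413]] [-0.13856177 -0.29320735  1.37424811]
barrel_head [([241.5, 241.0], 0.83), ([236.3, 296.7], 0.82), ([260.2, 180.1], 0.72)]
block_head [([269.8, 245
[... 481 characters left out ...]
     ]] [[-0.02231203 -0.9993823   0.02715115]
 [-0.99091154  0.01850315 -0.13323643]
 [ 0.13265175 -0.02987716 -0.9907123 ]] [-0.04407197  0.48591058  0.91213395]
barrel_head [([158.5, 333.7], 0.87), ([156.0, 381.4], 0.84), ([160.5, 440.6], 0.81)]
block_head [([137.8, 376.8], 0.67), ([126.1, 390.6], 0.55), ([174.0, 187.3], 0.16)]
finned_head [([189.4, 384.3], 0.72), ([175.0, 189.6], 0.36)]
motor_head [([217.6, 379.7], 0.72), ([293.9, 418.0], 0.66)]
thumb_knob [([102.0, 195.7], 0.53)]
transport_rack [([173.9, 184.7], 0.63)]
service_rack [([177.2, 380.1], 0.7)]
barrel_seat [([164.1, 381.5], 0.59), ([138.8, 373.3], 0.57)]
block_seat [([140.8, 376.6], 0.75)]
finned_seat [([196.1, 374.6], 0.56)]
```

View pics/scene0.png

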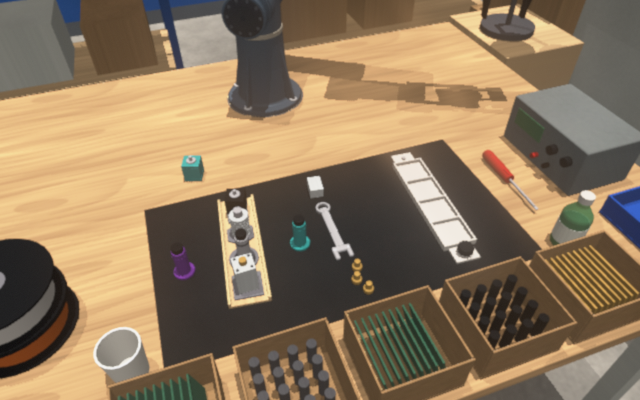

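View pics/top0.png

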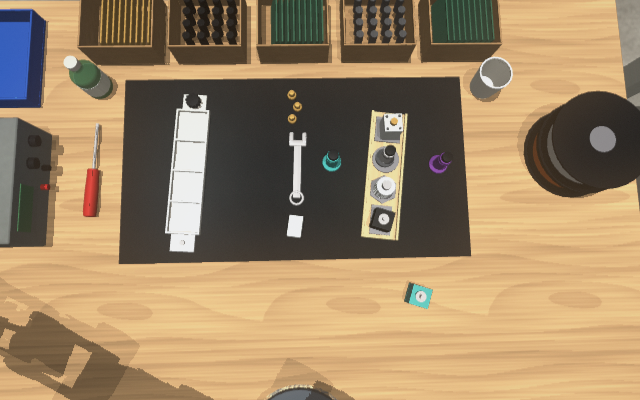

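Run:
```python
import cv2
i=cv2.imread("pics/top0.png")
cv2.imwrite("pics/top_r.png",cv2.resize(i[90:240,300:480],None,fx=4,fy=4,interpolation=cv2.INTER_CUBIC))
cv2.imwrite("pics/top_l.png",cv2.resize(i[85:255,130:270],None,fx=3.5,fy=3.5,interpolation=cv2.INTER_CUBIC))
```

```text
(no output)
```

View crops.

View pics/top_r.png

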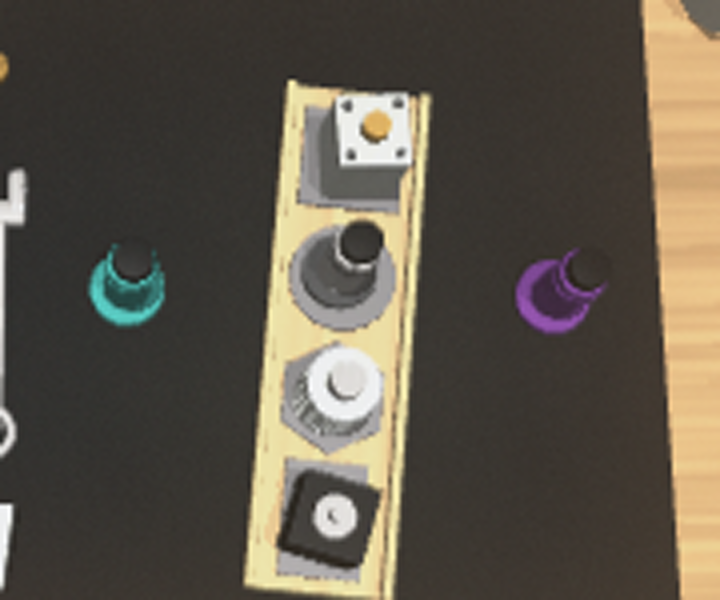

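View pics/top_l.png

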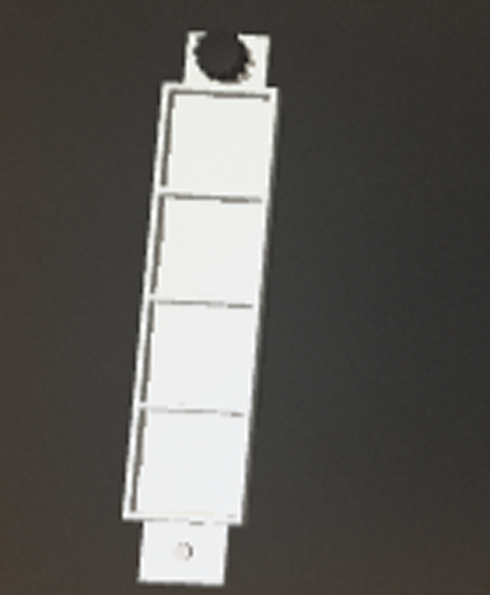

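```bash
cat > h.py <<'E'
import numpy as np, cv2, json
from rig import robot
from scipy.spatial.transform import Rotation as Ro
def ray(c,u,v,z):
    d=c["R"].T@np.linalg.solve(c["K"],[u,v,1.]); o=-c["R"].T@c["t"]
    return (o+d*(z-o[2])/d[2])
def proj(c,X):
    p=c["K"]@(c["R"]@np.asarray(X,float)+c["t"]); return p[:2]/p[2]
def wristcam(o=None):
    o=o or robot.get_obs(); c=robot.camera("wrist"); T=np.eye(4)
    T[:3,:3]=Ro.from_quat(o["tool_rot"]).as_matrix();T[:3,3]=o["position"]
    M=np.linalg.inv(T@c["T_tool_cam"]); c["R"]=M[:3,:3];c["t"]=M[:3,3]; return c
def go(x,y,z,yaw,o=None):
    """deltas to TCP x,y,z, jaw axis (tool z) at yaw deg in world, mod 180"""
    o=o or robot.get_obs(); R=Ro.from_quat(o["tool_rot"]).as_matrix()
    cur=np.degrees(np.arctan2(R[1,2],R[0,2])); 
    dy=(yaw-cur+90)%180-90
    # target tool frame
    zt=np.array([np.cos(np.radians(cur+dy)),np.sin(np.radians(cur+dy)),0]); yt=np.array([0,0,-1.]); 
    Rt=np.column_stack([np.cross(yt,zt),yt,zt])
    rv=np.degrees((Ro.from_matrix(R.T@Rt)).as_rotvec())
    d=np.array([x,y,z])-o["position"]
    print("pos",o["position"].round(4),"jawyaw",cur.round(1),"rotvec",rv.round(2),"| shift in present tool axes",(R.T@d).round(4),"in turned tool axes",(Rt.T@d).round(4), "w",round(o["grip_width"],4),"q6",o["q"][5].round(2),"t",o["time"])
E
python3 - <<'E'
from h import *
c=robot.camera("top"); s=robot.camera("scene")
P=lambda a,b:(300+a/4,90+b/4); L=lambda a,b:(130+a/3.5,85+b/3.5)
for n,p,z in[("motor face",P(338,517),.055),("motor disc",P(335,516),.056),("fin stub",P(347,381),.075),("fin ring",P(344,386),.061),("barrel cap",P(361,241),.085),("barrel foot",P(342,275),.013),("block stub",P(376,126),.081),("block face",P(374,130),.071),
 ("knob",L(222,55),.026),("screw",L(183,551),.007),("t1",L(162,84),.015),("t2",L(278,88),.015),("t3",L(243,523),.015),("t4",L(122,518),.015),
 ("turq foot",P(127,290),.006),("purp foot",P(555,295),.006),("rk1",P(290,82),.014),("rk2",P(431,97),.014),("rk3",P(245,583),.014),("rk4",P(393,600),.014)]:
    X=ray(c,*p,z); print(n,X.round(4),"scene px",proj(s,X).round(1))
o=robot.get_obs();R=Ro.from_quat(o["tool_rot"]).as_matrix();print(R.round(3))
E
```

```text
motor face [ 0.4378 -0.1795  0.055 ] scene px [233.4 194.2]
motor disc [ 0.4382 -0.1779  0.056 ] scene px [234.2 193.8]
fin stub [ 0.5039 -0.1834  0.075 ] scene px [237.2 209.1]
fin ring [ 0.5037 -0.1843  0.061 ] scene px [237.7 214. ]
barrel cap [ 0.5728 -0.1916  0.085 ] scene px [240.3 231.2]
barrel foot [ 0.5717 -0.1941  0.013 ] scene px [243.5 255.9]
block stub [ 0.6331 -0.2025  0.081 ] scene px [242.1 258.2]
block face [ 0.6341 -0.2034  0.071 ] scene px [242.4 262.3]
knob [0.7018 0.2143 0.026 ] scene px [463.8 245. ]
screw [0.4019 0.2377 0.007 ] scene px [403.  158.1]
t1 [0.6877 0.2534 0.015 ] scene px [476.  238.4]
t2 [0.6842 0.1826 0.015 ] scene px [443.7 246.5]
t3 [0.4173 0.2005 0.015 ] scene px [392.1 162.8]
t4 [0.4217 0.2716 0.015 ] scene px [420.  157.4]
turq foot [ 0.5669 -0.0786  0.006 ] scene px [299.1 241.2]
purp foot [ 0.5603 -0.3108  0.006 ] scene px [183.2 269.9]
rk1 [ 0.6791 -0.1699  0.014 ] scene px [269.9 295.6]
rk2 [ 0.6696 -0.2466  0.014 ] scene px [227.  303.7]
rk3 [ 0.4076 -0.1361  0.014 ] scene px [252.3 194.2]
rk4 [ 0.3971 -0.2136  0.014 ] scene px [216.7 199.5]
[[ 0.944  0.     0.33 ]
 [-0.33   0.     0.944]
 [-0.    -1.     0.   ]]
```

Run:
```python
from h import *
c=robot.camera("top")
P=lambda a,b:ray(c,300+a/4,90+b/4,.055)
a=P(381,486)-P(363,568); b=P(381,486)-P(315,468)
print(a,np.degrees(np.arctan2(a[1],a[0])),b,np.degrees(np.arctan2(b[1],b[0])))
P=lambda a,b:ray(c,300+a/4,90+b/4,.071)
a=P(407,93)-P(411,164); b=P(336,97)-P(407,93)
print(a,np.degrees(np.arctan2(a[1],a[0])),b,np.degrees(np.arctan2(b[1],b[0])))
go(.48,.2,.23,78)
go(.48,-.179,.23,78)
```

```text
[ 0.04125255 -0.01091687  0.        ] -14.822693073579652 [-0.00980755 -0.03316742  0.        ] -106.47286455329356
[0.03745721 0.0003313  0.        ] 0.5067545974056342 [-0.0016291   0.03661311  0.        ] 92.54769823271495
pos [0.2059 0.5901 0.2306] jawyaw 70.8 rotvec [-0.   -7.24  0.  ] | shift in present tool axes [ 0.3873  0.0006 -0.278 ] in turned tool axes [ 0.3492  0.0006 -0.3246] w 0.0869 q6 -0.18 t 1.25
pos [0.2059 0.5901 0.2306] jawyaw 70.8 rotvec [-0.   -7.24  0.  ] | shift in present tool axes [ 5.122e-01  6.000e-04 -6.358e-01] in turned tool axes [ 4.280e-01  6.000e-04 -6.953e-01] w 0.0869 q6 -0.18 t 1.25
```

```bash
python3 -m crank '[[[0,-3.7,0,0.037,0,-0.03,100],[0,0,0,0.037,0,-0.03,100],[0,0,0,0.037,0,-0.03,100],[0,0,0,0.037,0,-0.03,100],[0,0,0,0.037,0,-0.03,100]]]'; python3 -m crank '[[[0,0,0,0.037,0,-0.03,100],[0,0,0,0.037,0,-0.03,100],[0,0,0,0.037,0,-0.03,100],[0,0,0,0.037,0,-0.03,100],[0,0,0,0.037,0,-0.03,100]]]';  python3 -c "
from h import *
go(.438,-.179,.2,74.5)"
```

```text
time: 1.88
position: [0.3423, 0.3931, 0.2308]
tool_rot: [-0.7, 0.095, -0.096, 0.701]
ft_force: [1.3, 0.5, -0.3]
grip_width: 0.0871
time: 2.5
position: [0.4804, 0.1989, 0.2308]
tool_rot: [-0.7, 0.095, -0.096, 0.701]
ft_force: [1.5, 0.6, -0.5]
grip_width: 0.087
pos [0.4804 0.1989 0.2308] jawyaw 74.5 rotvec [-0.03 -0.05  0.04] | shift in present tool axes [ 0.0604  0.0307 -0.3755] in turned tool axes [ 0.0601  0.0308 -0.3755] w 0.087 q6 -1.12 t 2.5
```

```bash
python3 -m crank '[[[0,0,0,0.0075,0.004,-0.047,100],[0,0,0,0.0075,0.004,-0.047,100],[0,0,0,0.0075,0.004,-0.047,100],[0,0,0,0.0075,0.004,-0.047,100],[0,0,0,0.0075,0.004,-0.047,100]]]'; python3 -m crank '[[[0,0,0,0.0075,0.004,-0.047,100],[0,0,0,0.0075,0.004,-0.047,100],[0,0,0,0.0075,0.004,-0.047,100],[0,0,0,0,0,0,100],[0,0,0,0,0,0,100]]]';  python3 -c "
from h import *
go(.438,-.179,.2,74.5)
c=wristcam(); cv2.imwrite('pics/w1.png',c['img'][:,:,::-1])
for n,X in [('motor',(.438,-.179,.055)),('fin',(.5038,-.1838,.075)),('barrel',(.5725,-.192,.085)),('block',(.6335,-.203,.081))]:
  print(n,proj(c,X).round(1))
for t in ('motor_head','finned_head'): print(t,robot.spot_in(c,t))
"
```

```text
time: 3.12
position: [0.4526, -0.0378, 0.2107]
tool_rot: [0.701, -0.095, 0.096, -0.701]
ft_force: [1.2, 0.0, 0.1]
grip_width: 0.0872
time: 3.75
position: [0.4362, -0.1777, 0.1985]
tool_rot: [-0.7, 0.096, -0.096, 0.701]
ft_force: [-0.3, 1.2, -0.1]
grip_width: 0.0871
pos [ 0.4362 -0.1777  0.1985] jawyaw 74.4 rotvec [-0.04 -0.09 -0.04] | shift in present tool axes [ 0.0021 -0.0015 -0.0008] in turned tool axes [ 0.0021 -0.0015 -0.0008] w 0.0871 q6 -1.92 t 3.75
motor [316.3 197.2]
fin [329.2 263.6]
barrel [339.1 328.3]
block [343.1 374.4]
motor_head [{'at': [60.5, 209.6], 'conf': 0.75}, {'at': [195.6, 321.6], 'conf': 0.73}]
finned_head [{'at': [238.8, 327.3], 'conf': 0.61}]
```

View pics/w1.png

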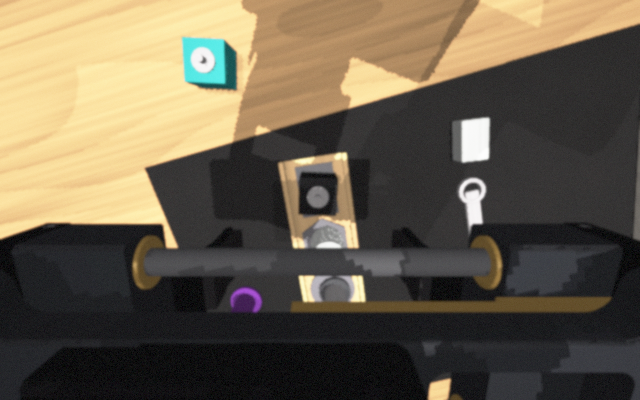

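```bash
python3 -m crank '[[[0,0,0,0.002,0.045,-0.001,100],[0,0,0,0,0.045,0,100],[0,0,0,0,0.045,0,100],[0,0,0,0,0.0285,0,100],[0,0,0,0,0,0,100]]]'; python3 -m crank '[[[0,0,0,0,0,0,40],[0,0,0,0,0,0,40],[0,0,0,0,0,0,40],[0,0,0,0,0,0,30],[0,0,0,0,0,0,30]]]' 25;  python3 -c "
from h import *
go(.438,-.179,.15,85.7)"
```

```text
time: 4.53
position: [0.4372, -0.1778, 0.0336]
tool_rot: [-0.7, 0.096, -0.093, 0.701]
ft_force: [0.3, 1.1, 0.6]
grip_width: 0.0871
time: 5.15
position: [0.4383, -0.1797, 0.0353]
tool_rot: [0.701, -0.096, 0.096, -0.701]
ft_force: [1.7, 0.7, 0.8]
grip_width: 0.045
pos [ 0.4383 -0.1797  0.0353] jawyaw 74.4 rotvec [ 1.000e-02 -1.125e+01  2.000e-02] | shift in present tool axes [-0.0004 -0.1147  0.0006] in turned tool axes [-0.0003 -0.1147  0.0007] w 0.045 q6 -1.93 t 5.15
```

```bash
python3 -m crank '[[[0,0,0,0,0,0,20],[0,0,0,0,0,0,20],[0,0,0,0,0,0,20],[0,0,0,0,0,0,20],[0,0,0,0,-0.005,0,20]]]' 25; python3 -m crank '[[[0,0,0,0,-0.03,0,20],[0,0,0,0,-0.03,0,20],[0,0,0,0,-0.035,0,20],[0,0,0,0,-0.02,0,20],[0,0,0,0,0,0,20]]]';  python3 -c "
from h import *
go(.6509,.2192,.15,85.7)"
```

```text
time: 5.78
position: [0.438, -0.1797, 0.0397]
tool_rot: [0.701, -0.096, 0.095, -0.701]
ft_force: [0.6, -0.3, -2.1]
grip_width: 0.0395
time: 6.4
position: [0.439, -0.1804, 0.1562]
tool_rot: [0.701, -0.094, 0.097, -0.7]
ft_force: [0.1, -0.6, -2.4]
grip_width: 0.0399
pos [ 0.439  -0.1804  0.1562] jawyaw 74.5 rotvec [  0.12 -11.23   0.19] | shift in present tool axes [0.0972 0.0058 0.4418] in turned tool axes [0.1813 0.0062 0.4144] w 0.0399 q6 -1.93 t 6.4
```

```bash
python3 -m crank '[[[0,-5.6,0,0,0,0,20],[0,-5.6,0,0,0,0,20],[0,0,0,0.0227,0,0.0518,20],[0,0,0,0.0227,0,0.0518,20],[0,0,0,0.0227,0,0.0518,20]]]'; python3 -m crank '[[[0,0,0,0.0227,0,0.0518,20],[0,0,0,0.0227,0,0.0518,20],[0,0,0,0.0227,0,0.0518,20],[0,0,0,0.0227,0,0.0518,20],[0,0,0,0.0227,0,0.0518,20]]]';python3 -m crank '[[[0,0,0,0,0.02,0,20],[0,0,0,0,0.03,0,20],[0,0,0,0,0,0,20],[0,0,0,0,0,0,20],[0,0,0,0,0,0,20]]]'; python3 -c "
from h import *
go(.6509,.2192,.0325,85.7)
c=wristcam(); cv2.imwrite('pics/w2.png',c['img'][:,:,::-1])
for X in [(.7018,.2143,.026),(.6836,.2167,.015),(.6182,.2217,.015),(.5193,.2291,.015)]: print(proj(c,X).round(1))
c=robot.camera('top'); cv2.imwrite('pics/t2.png',cv2.resize(c['img'][50:250,100:420,::-1],None,fx=2.5,fy=2.5))
"
```

```text
time: 7.02
position: [0.5177, -0.0286, 0.1534]
tool_rot: [-0.707, 0.028, -0.026, 0.707]
ft_force: [0.3, -0.2, -1.8]
grip_width: 0.0396
time: 7.65
position: [0.6503, 0.2212, 0.1523]
tool_rot: [0.707, -0.028, 0.025, -0.706]
ft_force: [0.1, -0.6, -2.5]
grip_width: 0.04
time: 8.28
position: [0.6515, 0.2194, 0.1063]
tool_rot: [-0.706, 0.026, -0.028, 0.707]
ft_force: [-0.1, 0.6, -2.3]
grip_width: 0.0397
pos [0.6515 0.2194 0.1063] jawyaw 85.6 rotvec [-0.03 -0.08  0.13] | shift in present tool axes [-0.0008  0.0737 -0.0003] in turned tool axes [-0.0006  0.0738 -0.0003] w 0.0397 q6 -1.33 t 8.275
[315.7 268.2]
[316.8 243.5]
[316.8 169.4]
[316.4  36.9]
```

View pics/w2.png

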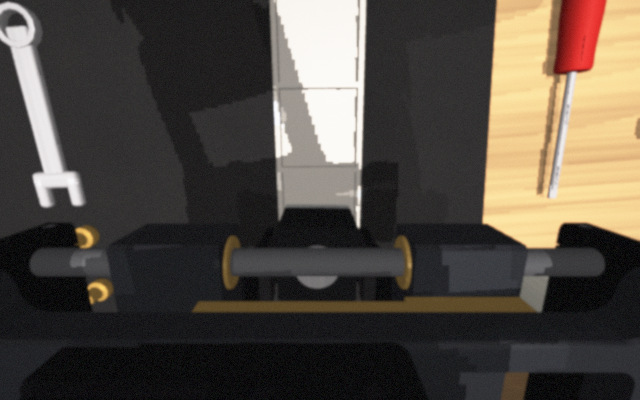

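View pics/t2.png

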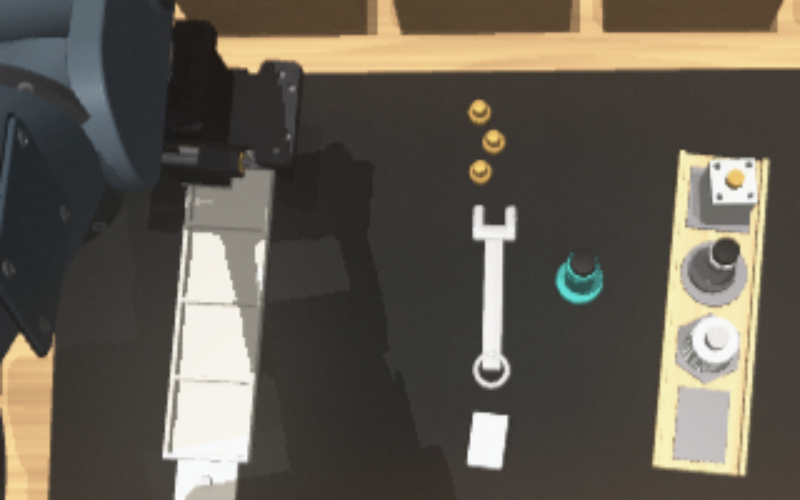

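```bash
python3 -m crank '[[[0,0,0,-0.001,0.03,0,20],[0,0,0,0,0.025,0,20],[0,0,0,0,0.013,0,20],[0,0,0,0,0.005,0,20],[0,0,0,0,0,0,20]]]'; python3 -m crank '[[[0,0,0,0,0,0,20],[0,0,0,0,0,0,70],[0,0,0,0,0,0,80],[0,0,0,0,0,0,80],[0,0,0,0,0,0,80]]]'; python3 -c "
from h import *
go(.6509,.2192,.15,83)"
```

```text
time: 9.0
position: [0.6505, 0.2201, 0.033]
tool_rot: [-0.706, 0.026, -0.027, 0.707]
ft_force: [0.4, 0.3, -2.6]
grip_width: 0.04
time: 9.62
position: [0.6498, 0.22, 0.0322]
tool_rot: [-0.707, 0.027, -0.027, 0.707]
ft_force: [0.2, 0.5, 0.7]
grip_width: 0.0673
pos [0.6498 0.22   0.0322] jawyaw 85.7 rotvec [-0.01  2.66  0.02] | shift in present tool axes [ 0.0012 -0.1178 -0.0007] in turned tool axes [ 0.0012 -0.1178 -0.0006] w 0.0673 q6 -1.33 t 9.625
```

```bash
python3 -m crank '[[[0,0,0,0,-0.02,0,100],[0,0,0,0,-0.04,0,100],[0,0,0,0,-0.05,0,100],[0,0,0,0,-0.03,0,100],[0,2.7,0,0,-0.02,0,100]]]'; python3 -c "
from h import *
go(.5038,-.184,.19,83)
c=robot.camera('top'); cv2.imwrite('pics/t3.png',cv2.resize(c['img'][50:250,100:420,::-1],None,fx=2.5,fy=2.5))
"
```

```text
time: 10.25
position: [0.6506, 0.2202, 0.1961]
tool_rot: [-0.705, 0.042, -0.046, 0.706]
ft_force: [0.9, -0.1, -0.6]
grip_width: 0.0869
pos [0.6506 0.2202 0.1961] jawyaw 82.9 rotvec [-0.08 -0.11  0.27] | shift in present tool axes [-0.0957  0.0051 -0.4193] in turned tool axes [-0.0965  0.0061 -0.4191] w 0.0869 q6 -1.28 t 10.25
```

View pics/t3.png

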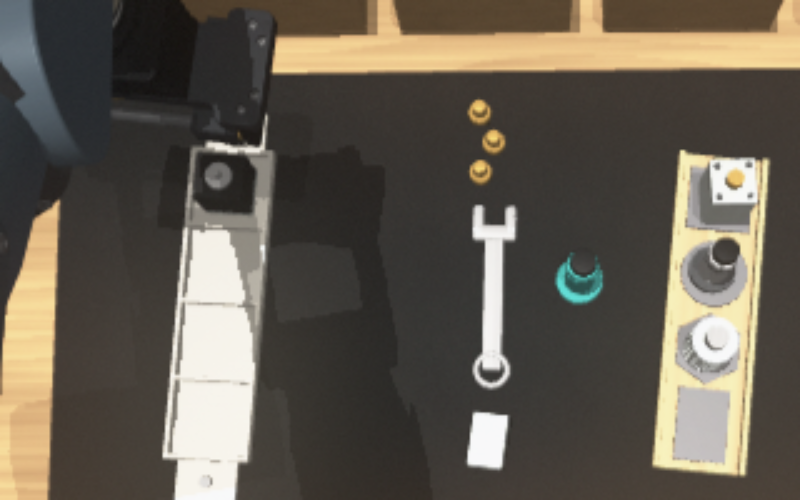

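```bash
python3 -m crank '[[[0,0,0,-0.0121,0,-0.0524,100],[0,0,0,-0.0121,0,-0.0524,100],[0,0,0,-0.0121,0,-0.0524,100],[0,0,0,-0.0121,0,-0.0524,100],[0,0,0,-0.0121,0,-0.0524,100]]]'; python3 -m crank '[[[0,0,0,-0.0121,0,-0.0524,100],[0,0,0,-0.0121,0,-0.0524,100],[0,0,0,-0.0121,0,-0.0524,100],[0,0,0,0,0,0,100],[0,0,0,0,0,0,100]]]';  python3 -c "
from h import *
go(.5038,-.184,.038,83)
c=wristcam(); cv2.imwrite('pics/w3.png',c['img'][:,:,::-1])
print(proj(c,(.5038,-.184,.075)))"
```

```text
time: 10.92
position: [0.5569, -0.0342, 0.1927]
tool_rot: [0.706, -0.043, 0.044, -0.706]
ft_force: [-0.0, 0.4, -0.1]
grip_width: 0.087
time: 11.55
position: [0.5021, -0.1841, 0.1924]
tool_rot: [-0.706, 0.044, -0.044, 0.706]
ft_force: [0.3, -0.2, 0.3]
grip_width: 0.0873
pos [ 0.5021 -0.1841  0.1924] jawyaw 82.9 rotvec [-0.02 -0.08  0.02] | shift in present tool axes [0.0016 0.1544 0.0002] in turned tool axes [0.0017 0.1544 0.0003] w 0.0873 q6 -2.01 t 11.55
[317.44899894 202.94264549]
```

View pics/w3.png

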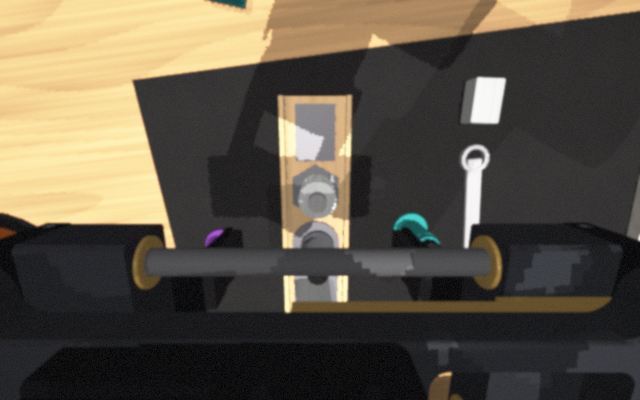

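```bash
python3 -m crank '[[[0,0,0,0.001,0.045,0,100],[0,0,0,0,0.045,0,100],[0,0,0,0,0.045,0,100],[0,0,0,0,0.0195,0,60],[0,0,0,0,0,0,20]]]'; python3 -m crank '[[[0,0,0,0,0,0,20],[0,0,0,0,0,0,20],[0,0,0,0,0,0,20],[0,0,0,0,0,0,20],[0,0,0,0,0,0,20]]]' 25; python3 -m crank '[[[0,0,0,0,0,0,20],[0,0,0,0,0,0,20],[0,0,0,0,-0.01,0,20],[0,0,0,0,-0.03,0,20],[0,0,0,0,-0.03,0,20]]]'; python3 -m crank '[[[0,0,0,0,-0.03,0,20],[0,0,0,0,-0.02,0,20],[0,-2.7,0,0,0,0,20],[0,0,0,0,0,0,20],[0,0,0,0,0,0,20]]]' ; python3 -c "
from h import *
go(.5851,.2241,.15,85.7)"
```

```text
time: 12.22
position: [0.5026, -0.1822, 0.0361]
tool_rot: [-0.705, 0.044, -0.041, 0.707]
ft_force: [-0.3, 0.4, 0.5]
grip_width: 0.0744
time: 12.85
position: [0.5035, -0.1845, 0.0383]
tool_rot: [0.706, -0.043, 0.044, -0.706]
ft_force: [-0.2, 0.9, 6.4]
grip_width: 0.0375
time: 13.48
position: [0.5025, -0.1842, 0.108]
tool_rot: [-0.706, 0.044, -0.043, 0.706]
ft_force: [0.9, 0.3, -0.7]
grip_width: 0.0373
time: 14.1
position: [0.5027, -0.1841, 0.1572]
tool_rot: [-0.706, 0.027, -0.027, 0.707]
ft_force: [-0.2, -0.2, -2.0]
grip_width: 0.0373
pos [ 0.5027 -0.1841  0.1572] jawyaw 85.6 rotvec [-0.03 -0.08 -0.06] | shift in present tool axes [0.051  0.0074 0.4133] in turned tool axes [0.0516 0.0072 0.4133] w 0.0373 q6 -2.05 t 14.1
```

```bash
python3 -m crank '[[[0,0,0,0.0064,0,0.0517,20],[0,0,0,0.0064,0,0.0517,20],[0,0,0,0.0064,0,0.0517,20],[0,0,0,0.0064,0,0.0517,20],[0,0,0,0.0064,0,0.0517,20]]]'; python3 -m crank '[[[0,0,0,0.0064,0,0.0517,20],[0,0,0,0.0064,0,0.0517,20],[0,0,0,0.0064,0,0.0517,20],[0,0,0,0,0.02,0,20],[0,0,0,0,0.02,0,20]]]'; python3 -m crank '[[[0,0,0,0,0.02,0,20],[0,0,0,0,0,0,20],[0,0,0,0,0,0,20],[0,0,0,0,0,0,20],[0,0,0,0,0,0,20]]]';python3 -c "
from h import *
go(.5851,.2241,.036,85.7)
c=robot.camera('scene'); cv2.imwrite('pics/s4.png',cv2.resize(c['img'][100:300,340:540,::-1],None,fx=3,fy=3))
"
```

```text
time: 14.72
position: [0.5546, 0.0726, 0.157]
tool_rot: [0.707, -0.027, 0.027, -0.707]
ft_force: [0.8, 0.6, -2.1]
grip_width: 0.0375
time: 15.35
position: [0.5851, 0.2253, 0.1165]
tool_rot: [0.707, -0.026, 0.026, -0.707]
ft_force: [-0.5, -0.1, -1.6]
grip_width: 0.037
time: 15.98
position: [0.586, 0.2242, 0.0984]
tool_rot: [-0.706, 0.026, -0.027, 0.707]
ft_force: [-0.4, -0.6, -2.4]
grip_width: 0.0374
pos [0.586  0.2242 0.0984] jawyaw 85.7 rotvec [-0.02 -0.05  0.08] | shift in present tool axes [-0.001   0.0624 -0.0002] in turned tool axes [-0.0009  0.0624 -0.0002] w 0.0374 q6 -1.31 t 15.975
```

View pics/s4.png

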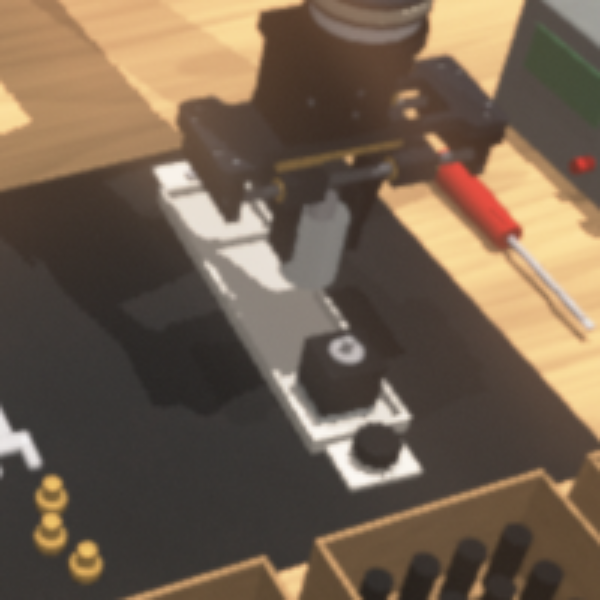

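```bash
python3 -c "
from h import *
c=robot.camera('scene')
f=lambda X:((proj(c,X)-[340,100])*3).round(0)
for z in (.0690,.121,.135): print(z,f((.586,.2242,z)))
for z in (.006,.052,.064): print('motor',z,f((.6505,.22,z)))
i=cv2.imread('pics/s4.png'); cv2.imwrite('pics/s4b.png',cv2.resize(i[160:320,230:430],None,fx=4,fy=4))
"
```

```text
0.069 [304. 268.]
0.121 [318. 210.]
0.135 [322. 194.]
motor 0.006 [332. 398.]
motor 0.052 [345. 351.]
motor 0.064 [348. 338.]
```

View pics/s4b.png

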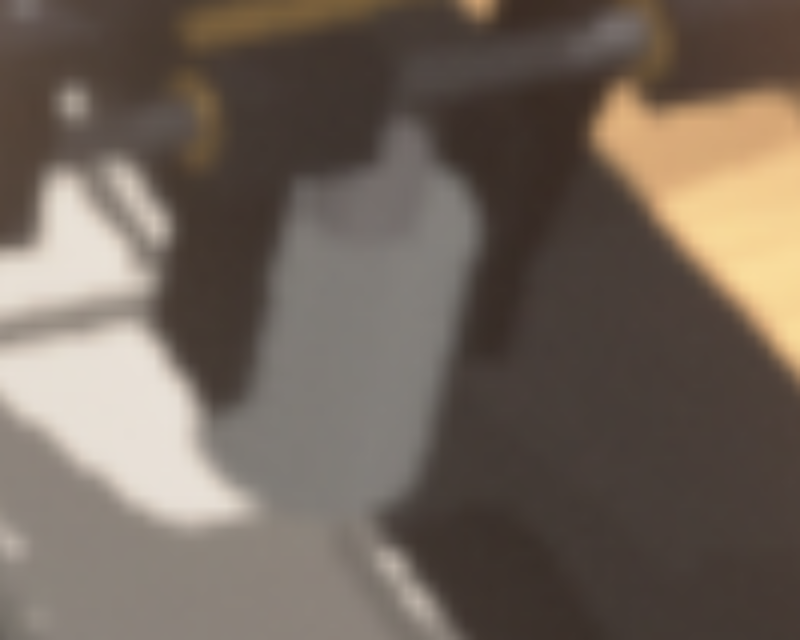

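```bash
python3 -c "
from h import *
c=wristcam(); i=c['img'][:,:,::-1].copy()
cv2.imwrite('pics/w4.png',cv2.resize(i[150:310,240:400],None,fx=4,fy=4))
X=np.array([.586,.2242,0]);
for z in(.069,.121,.135):print(z,(proj(c,X+[0,0,z])-[240,150])*4, (proj(c,X+[-.019,0,z])-[240,150])*4)
"
```

```text
0.069 [309.01384059 335.00441441] [299.93043259 222.73578189]
0.121 [309.56711208 484.08715408] [297.18605321 335.82643962]
0.135 [309.78987426 544.11192716] [296.06748796 381.92038774]
```

View pics/w4.png

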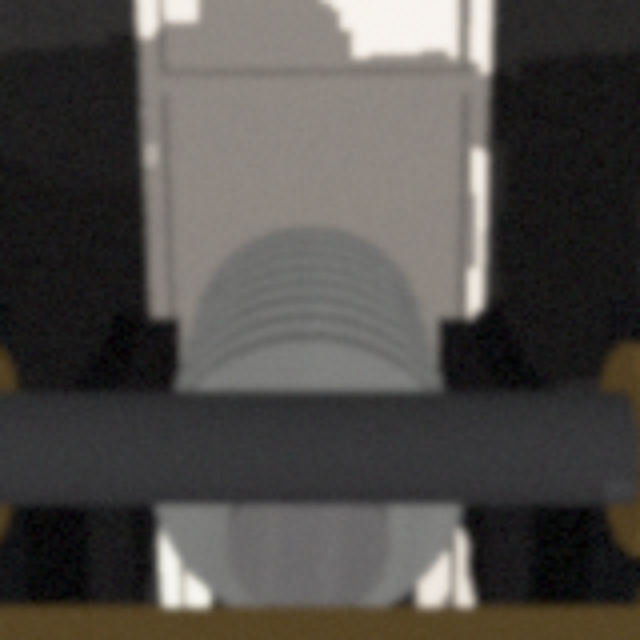

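```bash
python3 -m crank '[[[0,0,0,-0.001,0.025,0,20],[0,0,0,0,0.02,0,20],[0,0,0,0,0.012,0,20],[0,0,0,0,0.005,0,20],[0,0,0,0,0,0,20]]]'; python3 -m crank '[[[0,0,0,0,0,0,20],[0,0,0,0,0,0,70],[0,0,0,0,0,0,80],[0,0,0,0,0,0,80],[0,0,0,0,0,0,80]]]'; python3 -m crank '[[[0,0,0,0,-0.02,0,100],[0,0,0,0,-0.04,0,100],[0,0,0,0,-0.05,0,100],[0,0,0,0,-0.03,0,100],[0,2.7,0,0,-0.02,0,100]]]';  python3 -c "
from h import *
go(.5723,-.192,.19,83)"
```

```text
time: 16.75
position: [0.5849, 0.2243, 0.0358]
tool_rot: [-0.707, 0.027, -0.027, 0.707]
ft_force: [0.3, 0.2, -2.3]
grip_width: 0.0373
time: 17.38
position: [0.5846, 0.2243, 0.0357]
tool_rot: [-0.707, 0.027, -0.027, 0.707]
ft_force: [0.4, 0.2, -0.6]
grip_width: 0.0666
time: 18.0
position: [0.5854, 0.2245, 0.1993]
tool_rot: [-0.705, 0.042, -0.045, 0.706]
ft_force: [-0.1, 0.6, -0.2]
grip_width: 0.0869
pos [0.5854 0.2245 0.1993] jawyaw 82.9 rotvec [-0.08 -0.1   0.25] | shift in present tool axes [ 0.0385  0.009  -0.4149] in turned tool axes [ 0.0378  0.0093 -0.415 ] w 0.0869 q6 -1.26 t 18.0
```

```bash
python3 -m crank '[[[0,0,0,0.0047,0,-0.0519,100],[0,0,0,0.0047,0,-0.0519,100],[0,0,0,0.0047,0,-0.0519,100],[0,0,0,0.0047,0,-0.0519,100],[0,0,0,0.0047,0,-0.0519,100]]]'; python3 -m crank '[[[0,0,0,0.0047,0,-0.0519,100],[0,0,0,0.0047,0,-0.0519,100],[0,0,0,0.0047,0,-0.0519,100],[0,0,0,0,0,0,100],[0,0,0,0,0,0,100]]]';  python3 -c "
from h import *
go(.5723,-.192,.046,83)
c=wristcam(); cv2.imwrite('pics/w5.png',c['img'][:,:,::-1])
print(proj(c,(.5723,-.192,.085)),proj(c,(.5723,-.192,.015)))
c=robot.camera('scene'); cv2.imwrite('pics/s5.png',cv2.resize(c['img'][120:320,140:540,::-1],None,fx=2,fy=2))
"
```

```text
time: 18.62
position: [0.5761, -0.0378, 0.1972]
tool_rot: [0.706, -0.043, 0.044, -0.706]
ft_force: [0.8, -0.1, -0.1]
grip_width: 0.0873
time: 19.25
position: [0.5707, -0.1921, 0.1964]
tool_rot: [-0.706, 0.044, -0.044, 0.706]
ft_force: [0.0, -0.4, 0.4]
grip_width: 0.0874
pos [ 0.5707 -0.1921  0.1964] jawyaw 82.9 rotvec [-0.02 -0.08  0.02] | shift in present tool axes [0.0016 0.1504 0.0003] in turned tool axes [0.0016 0.1504 0.0003] w 0.0874 q6 -1.96 t 19.25
[317.5004979  204.44144588] [317.36289636 189.31359567]
```

View pics/w5.png

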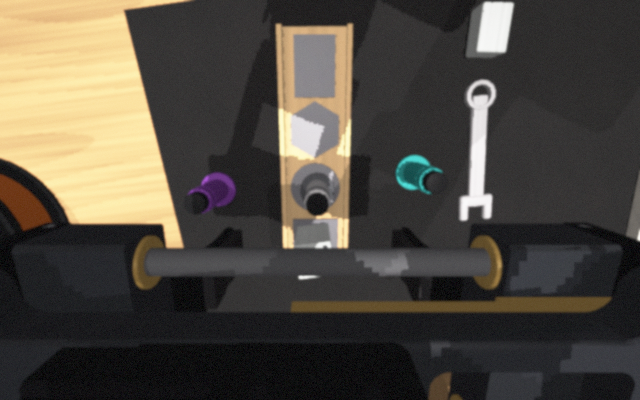

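View pics/s5.png

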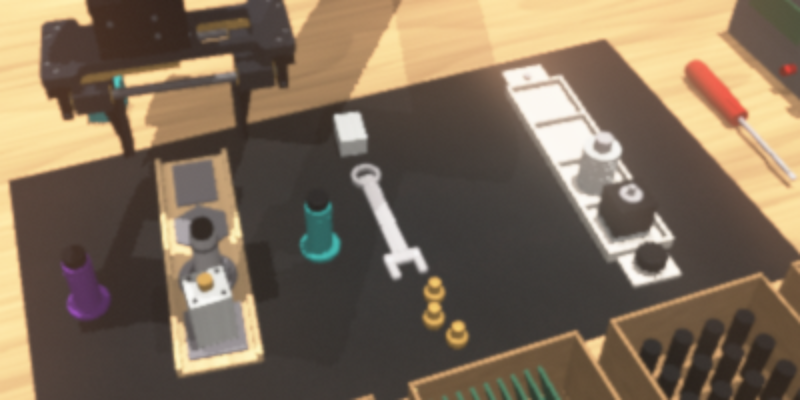

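Three barrel shapes in the wrist picture: purple (215,190), turquoise (418,172), and the steel one on the rack (316,203). The steel one is the real barrel head and matches the prediction. The motor and finned heads stand in their pockets.

```bash
python3 -m crank '[[[0,0,0,0.001,0.045,0,100],[0,0,0,0,0.045,0,100],[0,0,0,0,0.04,0,100],[0,0,0,0,0.0205,0,60],[0,0,0,0,0,0,10]]]'; python3 -m crank '[[[0,0,0,0,0,0,10],[0,0,0,0,0,0,10],[0,0,0,0,0,0,10],[0,0,0,0,0,0,10],[0,0,0,0,0,0,10]]]' 25; python3 -m crank '[[[0,0,0,0,0,0,10],[0,0,0,0,0,0,10],[0,0,0,0,-0.01,0,10],[0,0,0,0,-0.03,0,10],[0,0,0,0,-0.03,0,10]]]'; python3 -m crank '[[[0,0,0,0,-0.03,0,10],[0,0,0,0,-0.02,0,10],[0,-2.7,0,0,0,0,10],[0,0,0,0,0,0,10],[0,0,0,0,0,0,10]]]' ; python3 -c "
from h import *
go(.5193,.2291,.15,85.7)"
```

```text
time: 19.98
position: [0.5709, -0.1903, 0.0436]
tool_rot: [-0.705, 0.044, -0.041, 0.707]
ft_force: [-0.7, 0.4, -0.2]
grip_width: 0.0742
time: 20.6
position: [0.572, -0.1925, 0.0453]
tool_rot: [-0.706, 0.043, -0.044, 0.706]
ft_force: [0.5, 0.4, 0.2]
grip_width: 0.0254
time: 21.22
position: [0.5714, -0.1924, 0.1154]
tool_rot: [-0.706, 0.044, -0.043, 0.706]
ft_force: [1.0, 1.1, -2.5]
grip_width: 0.0255
time: 21.85
position: [0.5714, -0.1923, 0.1646]
tool_rot: [-0.706, 0.027, -0.027, 0.707]
ft_force: [0.6, -0.1, -1.6]
grip_width: 0.0255
pos [ 0.5714 -0.1923  0.1646] jawyaw 85.6 rotvec [-0.03 -0.08 -0.07] | shift in present tool axes [-0.0841  0.0149  0.4162] in turned tool axes [-0.0836  0.0146  0.4163] w 0.0255 q6 -2.0 t 21.85
```

```bash
python3 -m crank '[[[0,0,0,-0.0105,0,0.052,10],[0,0,0,-0.0105,0,0.052,10],[0,0,0,-0.0105,0,0.052,10],[0,0,0,-0.0105,0,0.052,10],[0,0,0,-0.0105,0,0.052,10]]]'; python3 -m crank '[[[0,0,0,-0.0105,0,0.052,10],[0,0,0,-0.0105,0,0.052,10],[0,0,0,-0.0105,0,0.052,10],[0,0,0,0,0.02,0,10],[0,0,0,0,0.02,0,10]]]'; python3 -m crank '[[[0,0,0,0,0.02,0,10],[0,0,0,0,0,0,10],[0,0,0,0,0,0,10],[0,0,0,0,0,0,10],[0,0,0,0,0,0,10]]]';python3 -c "
from h import *
go(.5193,.2291,.0427,85.7)
c=wristcam(); i=c['img'][:,:,::-1].copy()
cv2.imwrite('pics/w6.png',cv2.resize(i[120:310,220:420],None,fx=3.5,fy=3.5))
"
```

```text
time: 22.48
position: [0.5388, 0.0722, 0.1647]
tool_rot: [-0.707, 0.027, -0.027, 0.707]
ft_force: [0.6, 0.2, -2.1]
grip_width: 0.0254
time: 23.1
position: [0.5193, 0.2298, 0.1244]
tool_rot: [0.707, -0.026, 0.026, -0.707]
ft_force: [-0.1, -0.8, -2.6]
grip_width: 0.0252
time: 23.72
position: [0.5201, 0.2287, 0.1058]
tool_rot: [-0.706, 0.026, -0.027, 0.707]
ft_force: [-0.7, -0.5, -1.8]
grip_width: 0.025
pos [0.5201 0.2287 0.1058] jawyaw 85.7 rotvec [-0.03 -0.05  0.08] | shift in present tool axes [-0.0009  0.0631  0.0003] in turned tool axes [-0.0009  0.0631  0.0003] w 0.025 q6 -1.28 t 23.725
```

View pics/w6.png

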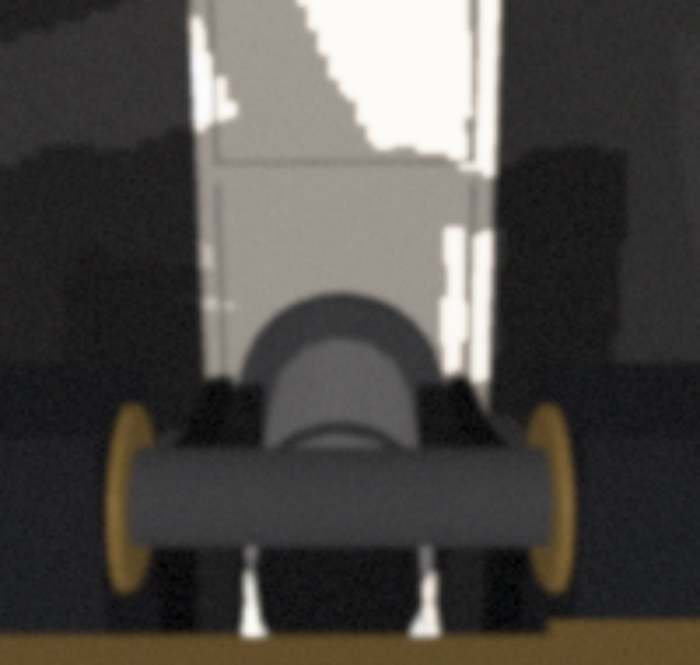

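Barrel upright and centred over pocket 2 (foot at crop (342,340), pocket walls at 215 and 475).

```bash
python3 -m crank '[[[0,0,0,-0.001,0.025,0,10],[0,0,0,0,0.02,0,10],[0,0,0,0,0.013,0,10],[0,0,0,0,0.005,0,10],[0,0,0,0,0,0,10]]]'; python3 -m crank '[[[0,0,0,0,0,0,10],[0,0,0,0,0,0,10],[0,0,0,0,0,0,50],[0,0,0,0,0,0,80],[0,0,0,0,0,0,80]]]'; python3 -m crank '[[[0,0,0,0,-0.01,0,80],[0,0,0,0,-0.04,0,100],[0,0,0,0,-0.05,0,100],[0,0,0,0,-0.03,0,100],[0,-5.8,0,0,-0.01,0,100]]]';  python3 -c "
from h import *
go(.6338,-.203,.19,91.5)"
```

```text
time: 24.4
position: [0.5192, 0.2288, 0.0426]
tool_rot: [-0.707, 0.026, -0.027, 0.707]
ft_force: [0.9, -0.8, -2.3]
grip_width: 0.0256
time: 25.02
position: [0.5189, 0.2287, 0.0422]
tool_rot: [-0.707, 0.027, -0.027, 0.707]
ft_force: [-0.5, 0.5, 0.3]
grip_width: 0.0476
time: 25.65
position: [0.5199, 0.2291, 0.1854]
tool_rot: [-0.707, -0.012, 0.008, 0.707]
ft_force: [0.3, -0.1, 0.3]
grip_width: 0.0862
pos [0.5199 0.2291 0.1854] jawyaw 91.6 rotvec [-0.06  0.13  0.31] | shift in present tool axes [ 0.1016 -0.0045 -0.4351] in turned tool axes [ 0.1025 -0.0046 -0.4349] w 0.0862 q6 -1.38 t 25.65
```

```bash
python3 -m crank '[[[0,0,0,0.0114,0,-0.0483,100],[0,0,0,0.0114,0,-0.0483,100],[0,0,0,0.0114,0,-0.0483,100],[0,0,0,0.0114,0,-0.0483,100],[0,0,0,0.0114,0,-0.0483,100]]]'; python3 -m crank '[[[0,0,0,0.0114,0,-0.0483,100],[0,0,0,0.0114,0,-0.0483,100],[0,0,0,0.0114,0,-0.0483,100],[0,0,0,0.0114,0,-0.0483,100],[0,0,0,0,0,0,100]]]';  python3 -m crank '[[[0,0,0,0,0,0,100],[0,0,0,0,0,0,100],[0,0,0,0,0,0,100],[0,0,0,0,0,0,100],[0,0,0,0,0,0,100]]]'; python3 -c "
from h import *
go(.6338,-.203,.043,91.5)
c=wristcam(); cv2.imwrite('pics/w7.png',cv2.resize(c['img'][100:260,220:420,::-1],None,fx=4,fy=4))
print((proj(c,(.6338,-.203,.081))-[220,100])*4)
c=robot.camera('top'); cv2.imwrite('pics/t7.png',cv2.resize(c['img'][50:250,100:420,::-1],None,fx=2.5,fy=2.5))
"
```

```text
time: 26.28
position: [0.5821, -0.0129, 0.1829]
tool_rot: [0.707, 0.009, -0.009, -0.707]
ft_force: [1.1, -0.5, 0.1]
grip_width: 0.0869
time: 26.9
position: [0.6332, -0.2076, 0.1827]
tool_rot: [0.708, 0.008, -0.007, -0.706]
ft_force: [-0.4, 0.7, 0.6]
grip_width: 0.0873
time: 27.52
position: [0.6323, -0.2028, 0.1821]
tool_rot: [0.707, 0.009, -0.009, -0.707]
ft_force: [0.8, 0.5, 0.4]
grip_width: 0.0873
pos [ 0.6323 -0.2028  0.1821] jawyaw 91.5 rotvec [ 0. -0. -0.] | shift in present tool axes [ 0.0015  0.1391 -0.0002] in turned tool axes [ 0.0015  0.1391 -0.0002] w 0.0873 q6 -2.08 t 27.525
[387.55930903 428.9805862 ]
```

View pics/w7.png

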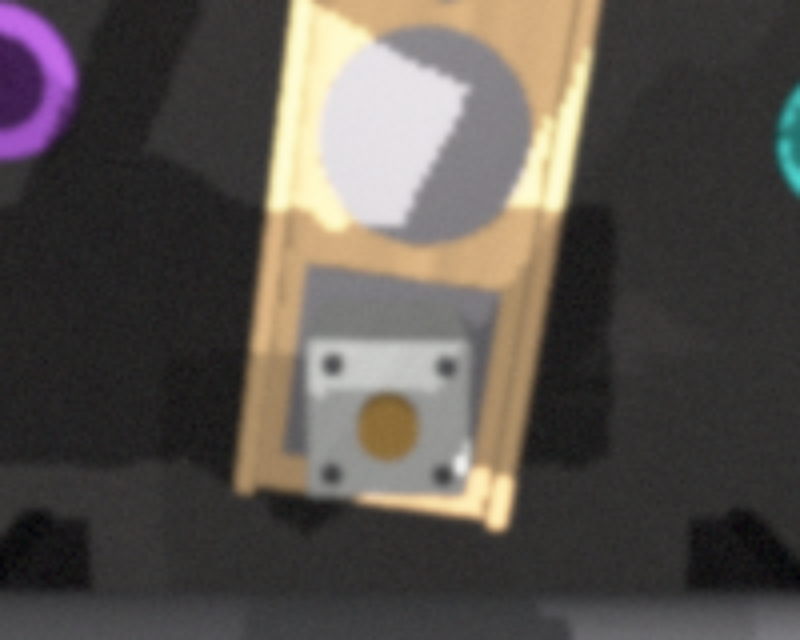

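View pics/t7.png

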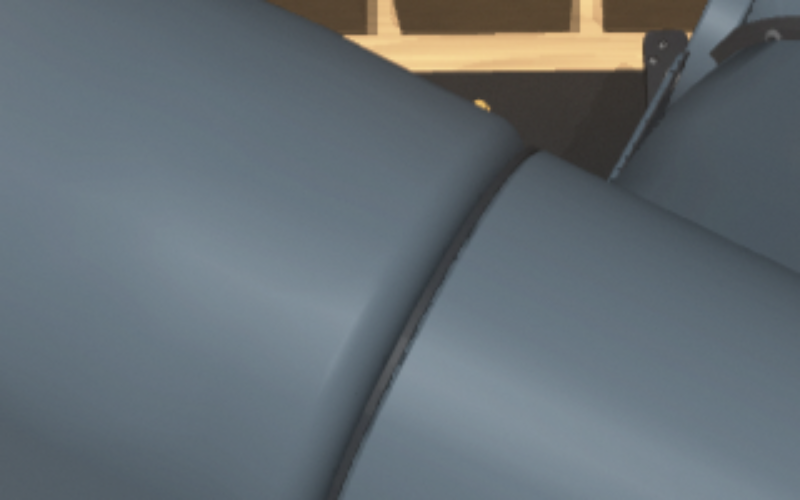

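Block aligned with the jaws and its stub at crop (388,428), as predicted. Descend and grip.

```bash
python3 -m crank '[[[0,0,0,0.001,0.045,0,100],[0,0,0,0,0.045,0,100],[0,0,0,0,0.035,0,100],[0,0,0,0,0.014,0,60],[0,0,0,0,0,0,20]]]'; python3 -m crank '[[[0,0,0,0,0,0,20],[0,0,0,0,0,0,20],[0,0,0,0,0,0,20],[0,0,0,0,0,0,20],[0,0,0,0,0,0,20]]]' 25; python3 -m crank '[[[0,0,0,0,0,0,20],[0,0,0,0,0,0,20],[0,0,0,0,-0.01,0,20],[0,0,0,0,-0.03,0,20],[0,0,0,0,-0.03,0,20]]]'; python3 -m crank '[[[0,0,0,0,-0.03,0,20],[0,0,0,0,-0.02,0,20],[0,5.8,0,0,0,0,20],[0,0,0,0,0,0,20],[0,0,0,0,0,0,20]]]' ; python3 -c "
from h import *
go(.4535,.234,.15,85.7)"
```

```text
time: 28.25
position: [0.6331, -0.2032, 0.0424]
tool_rot: [-0.707, -0.009, 0.009, 0.707]
ft_force: [0.4, -0.9, 0.2]
grip_width: 0.074
time: 28.88
position: [0.6336, -0.2033, 0.0438]
tool_rot: [0.707, 0.009, -0.009, -0.707]
ft_force: [-0.4, 0.4, 4.3]
grip_width: 0.038
time: 29.5
position: [0.6326, -0.2029, 0.1129]
tool_rot: [-0.707, -0.008, 0.01, 0.707]
ft_force: [0.0, -0.9, -1.7]
grip_width: 0.0379
time: 30.12
position: [0.6328, -0.203, 0.1623]
tool_rot: [-0.706, 0.027, -0.026, 0.707]
ft_force: [-0.1, -1.2, -3.7]
grip_width: 0.0373
pos [ 0.6328 -0.203   0.1623] jawyaw 85.7 rotvec [-0.03  0.04 -0.09] | shift in present tool axes [-0.2112  0.0129  0.4225] in turned tool axes [-0.2115  0.0123  0.4223] w 0.0373 q6 -1.97 t 30.125
```

```bash
python3 -m crank '[[[0,0,0,-0.0235,0,0.0469,20],[0,0,0,-0.0235,0,0.0469,20],[0,0,0,-0.0235,0,0.0469,20],[0,0,0,-0.0235,0,0.0469,20],[0,0,0,-0.0235,0,0.0469,20]]]'; python3 -m crank '[[[0,0,0,-0.0235,0,0.0469,20],[0,0,0,-0.0235,0,0.0469,20],[0,0,0,-0.0235,0,0.0469,20],[0,0,0,-0.0235,0,0.0469,20],[0,0,0,0,0,0,20]]]'; python3 -m crank '[[[0,0,0,0,0.02,0,20],[0,0,0,0,0.03,0,20],[0,0,0,0,0,0,20],[0,0,0,0,0,0,20],[0,0,0,0,0,0,20]]]';python3 -c "
from h import *
go(.4535,.234,.0407,85.7)
c=wristcam(); i=c['img'][:,:,::-1].copy()
cv2.imwrite('pics/w8.png',cv2.resize(i[120:310,220:420],None,fx=3.5,fy=3.5))
"
```

```text
time: 30.75
position: [0.5331, 0.0409, 0.1627]
tool_rot: [-0.707, 0.027, -0.026, 0.707]
ft_force: [1.0, -0.3, -1.9]
grip_width: 0.0377
time: 31.38
position: [0.452, 0.2365, 0.1627]
tool_rot: [-0.707, 0.025, -0.024, 0.707]
ft_force: [0.6, 0.7, -1.4]
grip_width: 0.038
time: 32.0
position: [0.4554, 0.2336, 0.1141]
tool_rot: [-0.706, 0.026, -0.028, 0.707]
ft_force: [0.1, 0.2, -2.0]
grip_width: 0.0377
pos [0.4554 0.2336 0.1141] jawyaw 85.6 rotvec [-0.04 -0.06  0.13] | shift in present tool axes [-0.0021  0.0734  0.0002] in turned tool axes [-0.0019  0.0734  0.0003] w 0.0377 q6 -1.24 t 32.0
```

View pics/w8.png

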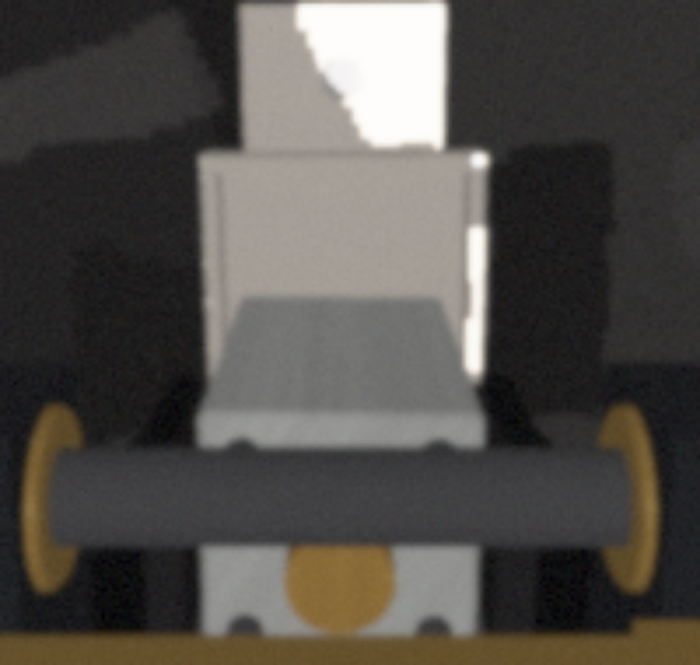

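Block upright and square over pocket 1, with the walls visible either side. Lower, release, retreat.

```bash
python3 -m crank '[[[0,0,0,-0.002,0.03,0,20],[0,0,0,0,0.025,0,20],[0,0,0,0,0.013,0,20],[0,0,0,0,0.0055,0,20],[0,0,0,0,0,0,20]]]'; python3 -m crank '[[[0,0,0,0,0,0,20],[0,0,0,0,0,0,20],[0,0,0,0,0,0,70],[0,0,0,0,0,0,80],[0,0,0,0,0,0,80]]]'; python3 -m crank '[[[0,0,0,0,0,0,80],[0,0,0,0,-0.03,0,80],[0,0,0,0,-0.05,0,80],[0,0,0,0,-0.05,0,80],[0,0,0,0,-0.03,0,80]]]'; python3 -m crank '[[[0,0,0,0,-0.01,-0.05,80],[0,0,0,0,0,-0.05,80],[0,0,0,0,0,-0.05,80],[0,0,0,0,0,-0.05,80],[0,0,0,0,0,-0.05,80]]]';python3 -m crank '[[[0,0,0,0,0,-0.05,80],[0,0,0,0,0,-0.05,80],[0,0,0,0,0,-0.05,80],[0,0,0,0,0,0,80],[0,0,0,0,0,0,80]]]';  python3 -c "
from h import *
c=robot.camera('top'); cv2.imwrite('pics/t9.png',cv2.resize(c['img'][75:245,140:260,::-1],None,fx=3.5,fy=3.5))
c=robot.camera('scene'); cv2.imwrite('pics/s9.png',cv2.resize(c['img'][120:320,140:540,::-1],None,fx=2,fy=2))
"
```

```text
time: 32.67
position: [0.4532, 0.234, 0.0405]
tool_rot: [-0.706, 0.026, -0.027, 0.707]
ft_force: [-0.1, 0.9, -1.4]
grip_width: 0.0376
time: 33.3
position: [0.4522, 0.2338, 0.0394]
tool_rot: [0.707, -0.027, 0.027, -0.707]
ft_force: [-0.4, -0.7, -0.3]
grip_width: 0.0599
time: 33.92
position: [0.453, 0.234, 0.202]
tool_rot: [-0.706, 0.026, -0.028, 0.707]
ft_force: [0.6, -0.6, -0.2]
grip_width: 0.0695
time: 34.55
position: [0.4331, -0.0169, 0.2096]
tool_rot: [0.707, -0.027, 0.027, -0.707]
ft_force: [0.5, 0.0, -0.5]
grip_width: 0.0698
time: 35.17
position: [0.4214, -0.1644, 0.2093]
tool_rot: [-0.706, 0.027, -0.027, 0.707]
ft_force: [-0.7, -0.3, 0.3]
grip_width: 0.0692
```

View pics/t9.png

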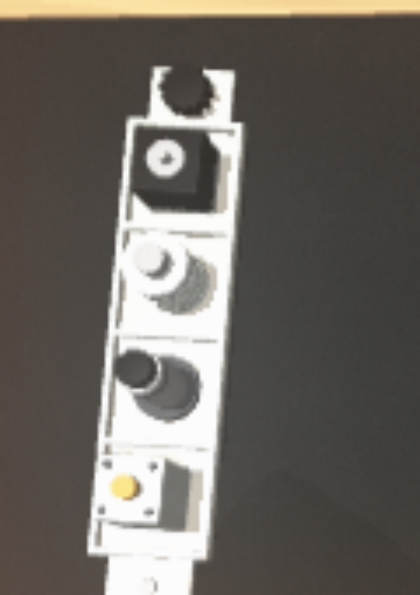

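View pics/s9.png

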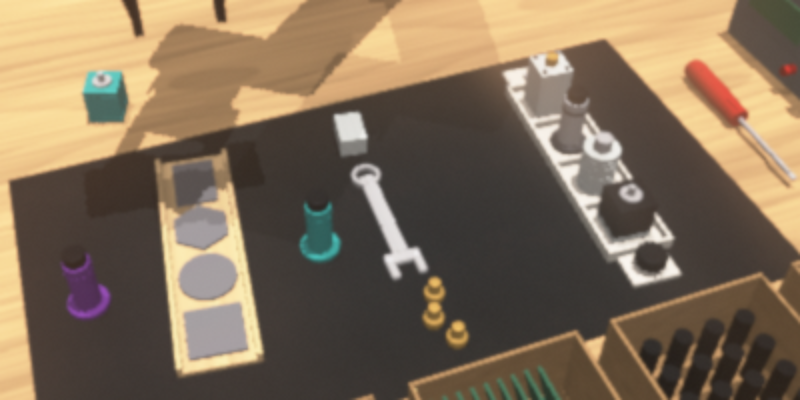

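From the knob, the order is motor (165,160), finned (155,262), barrel (140,370) and block (125,488). All stand upright inside their pockets and the gripper is clear, so I'm handing in.

```bash
python3 -c "
from rig import robot
print(robot.hand_in(), robot.get_obs()['time'])"
```

```text
the job is handed in; nothing more can be done
the job is handed in; nothing more can be done
```

All four print heads are in the transport rack, and I handed the job in at about 35 s of the 109 s allowed. The knob turned out to be at the far end, so the order from the knob towards the robot is motor, finned, barrel, block.

The last top and scene pictures show all four heads upright inside their own pockets. The service rack is empty, the purple and turquoise look-alikes stand where they were, and the gripper is clear of everything. The highest wrist force reading was about 6 N.

In one scene picture, the finned head looked slightly tilted and a few millimetres low in the gripper. A wrist close-up matched the expected outline to about 1 mm, so I placed it as planned. No other check failed or disagreed.

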